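# Index the revolving display stand to bring the muffin to the price card

### The job

The place in front of the price card on the revolving display stand is empty. Pull the stand's spring pin up by its black knob, turn the deck by it to the next hole so that the muffin comes round to stand in front of the card, and let the pin drop fully home in that hole. The muffin and the honey jar must ride round upright where they stand on the deck.

Things in the scene. Friction and masses are not known exactly. Their poses are not given: they have to be found in the camera images.
- deck_center (a point): Centre of the top of the stand's round wooden deck, on its upright pivot axis, 34 mm above the counter. The deck is 180 mm across and 8 mm thick and turns over a fixed dark wooden foot 270 mm across. This point's axes turn with the deck: z up, -x points from the pivot to the knob. The deck turns with light friction (about 0.05 N m) once the pin is drawn. A low steel stud 24 mm across and 4 mm high sits on the middle of the deck.
- deck (a joint): Turn of the deck about its upright pivot, rad, positive anticlockwise seen from above; about 0 at the start, stops at -1.2 and +1.2. The fixed aluminium index arc under the knob has three round holes, at -1.047, 0 and +1.047 (60 degrees apart); the pin starts in the middle one. Play in a hole is about 0.02 rad either way.
- pin (a joint): Height of the spring pin above its home position, m: 0 fully home in a hole, about 0.012 when its tip rides on top of the index arc between holes, 0.022 at its upper stop. The spring pushes it down with 3.6 N at home and 6.2 N at the upper stop. The pin is 12 mm thick with a round tip, the holes 16 mm wide, 14 mm deep; the pin enters 12 mm, so it must be up by more than 0.012 for the deck to turn.
- knob (a point): Middle of the pin's black plastic pull knob, an upright cylinder 27 mm in diameter and 42 mm high (22 mm of it below this point, 20 mm above), on an arm that sticks out from the deck on the side opposite the card: 110 mm from the pivot axis. It is 70 mm above the counter when the pin is home; it rises with the pin and goes round with the deck. Below it, a steel sleeve 26 mm across ends 3 mm beneath the knob's underside when home.
- card_place (a point): The empty place on the stand in front of the price card (card 75 mm wide, 54 mm high, fixed on the far edge of the foot): a point at the level of the deck's top, 55 mm from the pivot axis towards the card. Fixed to the foot, does not turn: x points from the pivot to the card, z up.
- muffin_center (a point): Middle of the muffin in its paper case, 85 mm across at the top, 73 mm high, its base 67 mm across standing on the deck; the point is 36 mm above its underside. It stands 55 mm from the pivot, 60 degrees to one side or the other of the card place; the honey jar stands on the other side. Loose.
- honey_jar_center (a point): Middle of the honey jar with the flat lid, 66 mm across, 84 mm high, standing on the deck 55 mm from the pivot, 60 degrees from the card place on the side opposite the muffin; the point is 42 mm above its underside. Loose.
Things that resemble listed ones, but are neither listed nor needed, are in the scene too. There is more than one size of the part that bears honey_jar_center; the job needs the larger.

How it is judged:
By the outcome, as a careful person would: the job done as asked, in the order asked, and still so for the second after the job is handed in, with the robot touching nothing.
It also fails if it takes over 38 s, if anything falls off the work surface, if the arm or the gripper's body presses on something with over 40 N, if the wrist force passes 120 N, or if a joint passes its speed limit or range.

### The arm

A 6-joint arm with a two-finger parallel gripper is mounted at the origin on a cart in front of the work surface, level with it; the furniture and walls round the work are solid. World frame = base frame: x ahead of the robot, y to its left, z up, the work surface at z = 0. Lengths are in m, angles in rad, forces in N, time in s.
With the tool pointing down it reaches from about 0.35 to 0.775 m from the base axis. Payload 7.3 kg.
Tool frame: the origin (TCP) lies at the very end of the fingers, on their centre line; the grasp point (between the pads) lies 19 mm behind it (robot.hold_point_z is the distance from the TCP to the grasp point, in m); z points along the fingers, y is the direction in which the jaws open and shut (so a half turn about z gives the same grasp; the last joint's range is limited). The gripper opens to 92 mm and grips with 3 to 60 N. Pads are 19 mm wide; open, the fingers measure 130 mm over their backs; the gripper's body (75 mm by 190 mm) begins 47 mm behind the grasp point.
Start: joints at [-1.495, 0.342, 1.524, -0, 1.275, -0.146], TCP at [0.116, -0.512, 0.227] pointing down, gripper open.
Joint ranges: [-2.53, 2.53], [-0.77, 2.02], [0.04, 2.7], [-1, 4.14], [0.28, 2.66], [-3.11, 3.11]. Speed limits (rad/s): [2.57, 2.57, 3.14, 3.14, 3.14, 3.14].

### API

Orientations are given as [roll, pitch, yaw] about the fixed x, y, z axes, in that order (R = Rz(yaw) Ry(pitch) Rx(roll)).
In Python, from cell import monitor, viewer, robot gives the robot as it stands.
- The arm moves only by the tool move_arm, never from a script. Its argument "deltas" is a list of rows, each an object of numbers: "x", "y", "z": the shift along the tool's x, y, z in m; "wx", "wy", "wz": the turn, a rotation vector about the tool's x, y, z in degrees; "hand": the opening, from 0 (shut) to 1 (fully open). In form: [{"x": .., "y": .., "z": .., "wx": .., "wy": .., "wz": .., "hand": ..}, ...]. A call has 1 to 8 rows; each row is the pose to reach, as a shift and turn from the pose commanded when the call began, along the tool's axes at that moment; what a row does not reach only later rows make up. A row lasts 1/8 s, in which the tool goes at most 62.5 mm and 10.7 degrees, less where a joint would pass 70% of its speed; a pose out of reach is approached as far as the arm can. A call with a gripper value outside its range is refused whole. The fingers move at their own pace and stop on an object; "grip_force" is the grip in N (left out, the last holds). Time passes only in rows, so rows that repeat a pose let the fingers close. It gives the time, the measured TCP pose, the force and the opening at its end, in the units of the state.
- monitor.observe(): the state, without advancing time (a new reading comes with each control period).
- viewer.read_camera(name): name is "side" or "top"; returns the picture (480x640x3 uint8, red, green, blue); there is no depth.
- viewer.camera_params(name): a dict with "camera_matrix" (3x3 intrinsics, pixels), "R" (3x3) and "t" (3): a world point X has camera coordinates R X + t. Camera axes: x right, y down, z forward; pixel columns grow to the right and rows downward; lengths in m; the calibration is good to about 2 mm. A picture is of the moment at which its call begins. camera_params takes no time and is no camera call.
- robot.hand_in(): hands the job in, once; it reports no verdict.
The state is a dict: "time": time; "qpos": joint angles; "qvel": joint speeds; "joint_efforts": joint torques, N m; "tool_pos": TCP position; "tool_rot": TCP orientation; "contact_force": force on the tool from outside, world axes, zero at the start; "torque": the same for the moment, N m; "opening": finger opening in m.
Only numpy, scipy, OpenCV 4.12 (cv2) and the standard library are available. Lean on these libraries where they do the work, as an engineer would, in place of code of your own. Each camera call takes 0.05 s, during which the arm holds its last target. There are 200 camera calls.

## Working session

There is one attempt and no reset: what is moved stays moved. The work goes in short steps, Python scripts to look and compute and a tool call to move; the robot and the scene stay as the last step left them, time stands still between calls to the robot, and variables do not carry over. Pictures are saved under pics/ and viewed, about 8 in all and at most 12, crops included, and the job is handed in when it is done.

Besides the shell and the picture viewer there is one more tool, called after ">>>" as name([rows], argument=value, ...), one row to a line, values as JSON. move_arm: Moves the arm, as the interface text tells. Its arguments: {"type":"object","properties":{"deltas":{"type":"array","items":{"type":"object","properties":{"x":{"type":"number"},"y":{"type":"number"},"z":{"type":"number"},"wx":{"type":"number"},"wy":{"type":"number"},"wz":{"type":"number"},"hand":{"type":"number"}}}},"grip_force":{"type":"number"}},"required":["deltas"]}

```bash
mkdir -p pics; ls; python3 - <<'E'
from cell import monitor, viewer, robot
import cv2
for n in("top","side"):
    cv2.imwrite(f"pics/{n}0.png",viewer.read_camera(n)[:,:,::-1]); p=viewer.camera_params(n); print(n,p)
s=monitor.observe(); print(s)
E
```

```text
pics
top {'camera_matrix': array([[581.86763203,   0.        , 307.26120486],
       [  0.        , 581.86763203, 235.10533559],
       [  0.        ,   0.        ,   1.        ]]), 'R': array([[-0.02879459, -0.99954054,  0.00946491],
       [-0.99870338,  0.02837022, -0.04226924],
       [ 0.04198129, -0.01066977, -0.99906142]]), 't': array([-0.41798956,  0.57508989,  1.17007459])}
side {'camera_matrix': array([[529.56129733,   0.        , 321.97624801],
       [  0.        , 529.56129733, 256.79824424],
       [  0.        ,   0.        ,   1.        ]]), 'R': array([[-0.98207839, -0.18812694,  0.01141432],
       [-0.08133571,  0.36840681, -0.92609985],
       [ 0.17001922, -0.91043104, -0.37710581]]), 't': array([0.48198342, 0.27270576, 0.41595751])}
{'time': 0.1, 'qpos': array([-1.49497464e+00,  3.42671476e-01,  1.52490316e+00, -1.52050808e-05,
        1.27536712e+00, -1.46028631e-01]), 'qvel': array([-0.00046738, -0.00130433, -0.00314001,  0.00024264,  0.00049787,
        0.0001452 ]), 'joint_efforts': array([ 1.63008372e-03, -4.32004058e+01, -2.44695014e+01,  7.19258236e-02,
        5.26417745e-02, -6.18128183e-05]), 'tool_pos': array([ 0.11549442, -0.51178489,  0.22611128]), 'tool_rot': array([-3.14025579e+00, -1.81923357e-04,  2.21854632e-01]), 'contact_force': array([-1.38911817,  0.20840448, -0.64477945]), 'torque': array([ 0.03440322,  0.01969724, -0.01080608]), 'opening': 0.09180236632766386}
```

View pics/top0.png

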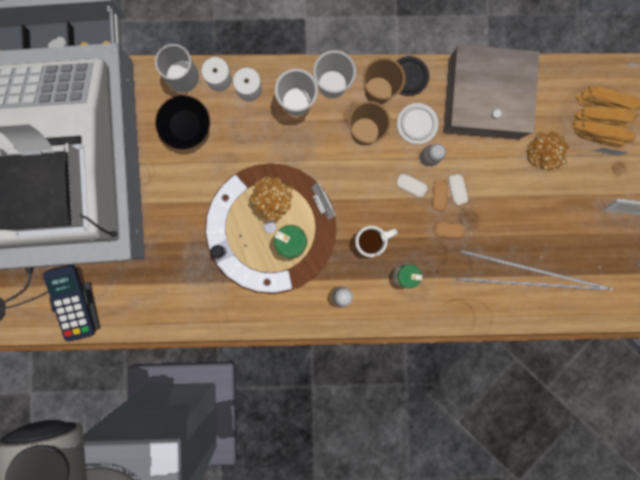

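View pics/side0.png

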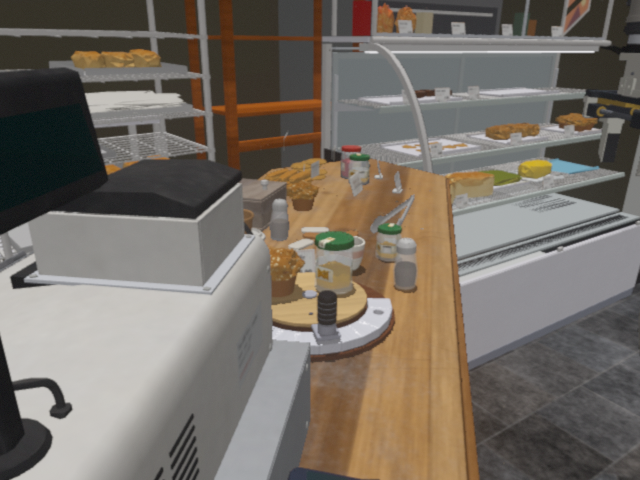

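```bash
cat > h.py <<'E'
import numpy as np, cv2
from cell import monitor, viewer, robot
def ray(n,uv):
    p=viewer.camera_params(n); R,t=p["R"],p["t"]
    d=R.T@np.linalg.solve(p["camera_matrix"],[uv[0],uv[1],1.]); return -R.T@t,d
def onz(n,uv,z):
    c,d=ray(n,uv); return c+d*(z-c[2])/d[2]
def proj(n,X):
    p=viewer.camera_params(n); q=p["camera_matrix"]@(p["R"]@np.asarray(X,float)+p["t"]); return q[:2]/q[2]
def blobs(m):
    n,l,s,c=cv2.connectedComponentsWithStats(m.astype(np.uint8)*1)
    return [(s[i,4],c[i].round(1),s[i,:4]) for i in range(1,n) if s[i,4]>15]
E
python3 - <<'E'
from h import *
im=cv2.imread("pics/top0.png"); hsv=cv2.cvtColor(im,cv2.COLOR_BGR2HSV).astype(int)
H,S,V=hsv[...,0],hsv[...,1],hsv[...,2]
win=np.zeros(H.shape,bool); win[160:300,195:345]=1
for nm,m,z in [("knob",(V<55)&(S<120),.09),("green",(H>60)&(H<90)&(S>120),.118),("deckwood",(H>10)&(H<25)&(V>170)&(S>60)&(S<160),.034),("arc",(S<60)&(V>170),.03),("darkfoot",(V<120)&(S>120)&(H<15),.026)]:
    for b in blobs(m&win): print(nm,b,onz("top",b[1],z).round(4))
for nm,uv,z in [("stud",(270,228),.038),("muffin",(271,199),.09),("card",(323,201),.05),("register edge",(145,250),.05),("bowl",(183,123),.03)]: print(nm,onz("top",uv,z).round(3))
im2=cv2.imread("pics/side0.png")
a=cv2.resize(im[155:305,190:350],None,fx=3.5,fy=3.5,interpolation=2)
b=cv2.resize(im2[215:365,240:420],None,fx=3,fy=3,interpolation=2)[:,:240*2]
a=cv2.resize(im[160:300,195:345],(400,373)); b=cv2.resize(im2[220:360,260:410],(400,373))
cv2.imwrite("pics/crop1.png",np.hstack([a,b]))
E
```

```text
knob (np.int32(37), array([216.2, 253.4]), array([211, 248,  12,  10], dtype=int32)) [ 0.5299 -0.2596  0.09  ]
green (np.int32(422), array([290.8, 240.8]), array([275, 227,  28,  27], dtype=int32)) [ 0.5488 -0.4023  0.118 ]
deckwood (np.int32(171), array([240.3, 165.2]), array([224, 161,  41,  10], dtype=int32)) [ 0.7064 -0.3036  0.034 ]
deckwood (np.int32(246), array([322.4, 162.9]), array([300, 160,  45,   7], dtype=int32)) [ 0.7066 -0.4687  0.034 ]
deckwood (np.int32(719), array([205.6, 181. ]), array([195, 163,  29,  39], dtype=int32)) [ 0.6764 -0.2334  0.034 ]
deckwood (np.int32(229), array([332.6, 183.8]), array([319, 179,  26,  12], dtype=int32)) [ 0.6638 -0.4879  0.034 ]
deckwood (np.int32(3650), array([264.9, 232. ]), array([226, 187,  89,  85], dtype=int32)) [ 0.5707 -0.3495  0.034 ]
deckwood (np.int32(58), array([277. , 191.7]), array([272, 187,  13,   9], dtype=int32)) [ 0.6509 -0.3759  0.034 ]
deckwood (np.int32(54), array([338.1, 196.3]), array([331, 194,  14,   5], dtype=int32)) [ 0.6383 -0.4982  0.034 ]
deckwood (np.int32(17), array([285.6, 238.1]), array([284, 236,  
[... 863 characters left out ...]
(108), array([269.8, 227.9]), array([264, 223,  13,  11], dtype=int32)) [ 0.5788 -0.3593  0.03  ]
arc (np.int32(73), array([279.9, 235.9]), array([274, 231,  14,  12], dtype=int32)) [ 0.5622 -0.3792  0.03  ]
arc (np.int32(48), array([341.7, 295.4]), array([339, 291,   6,   9], dtype=int32)) [ 0.4396 -0.4995  0.03  ]
darkfoot (np.int32(2883), array([301. , 220.2]), array([238, 164, 104, 124], dtype=int32)) [ 0.5928 -0.4224  0.026 ]
darkfoot (np.int32(33), array([337.2, 274. ]), array([333, 272,  10,   5], dtype=int32)) [ 0.4825 -0.492   0.026 ]
stud [ 0.578 -0.36   0.038]
muffin [ 0.631 -0.366  0.09 ]
card [ 0.628 -0.467  0.05 ]
register edge [ 0.541 -0.114  0.05 ]
bowl [ 0.796 -0.19   0.03 ]
```

View pics/crop1.png

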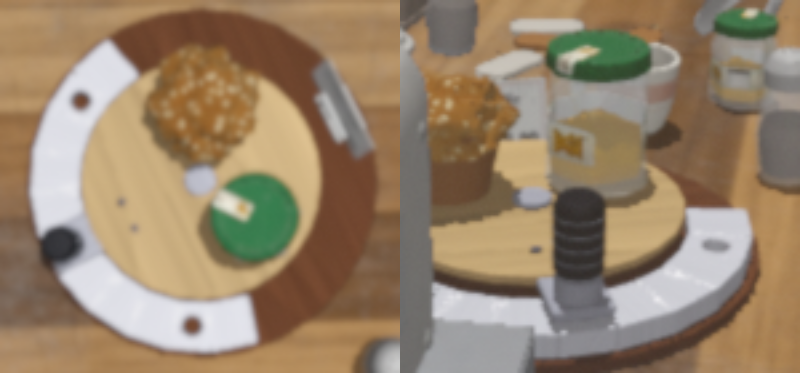

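```bash
python3 - <<'E'
from h import *
C=onz("top",(270,227.7),.038)[:2]
A=onz("top",(225,197.7),.032)[:2]; B=onz("top",(267,282),.032)[:2]; K=onz("top",(217.5,252),.09)[:2]
for n,P in(("A",A),("B",B),("K",K)): d=P-C; print(n,P.round(4),np.hypot(*d).round(4),np.degrees(np.arctan2(d[1],d[0])).round(1))
# ellipse of foot outline
im=cv2.imread("pics/top0.png")
M=(A+B)/2-C; th=np.arctan2(M[1],M[0])
print("C",C)
for Z,v in((.09,None),(.048,None)):
  for n in("top","side"):
    for r in (th,): 
      X=[*(C+.11*np.array([np.cos(r),np.sin(r)])),Z]; print(n,np.round(X,4),proj(n,X).round(1))
# side ray closest to vertical: intersect side ray plane with top ray
c,d=ray("side",(327.5,294)); c2,d2=ray("top",(217.5,251.5))
s=np.linalg.lstsq(np.c_[d,-d2],c2-c,rcond=None)[0]; print((c+d*s[0]).round(4),(c2+d2*s[1]).round(4))
e=th-np.pi/3; E_=C+.11*np.array([np.cos(e),np.sin(e)]); print("th",np.degrees(th),"end",np.degrees(e),E_)
E
```

```text
A [ 0.642  -0.2712] 0.1091 54.6
B [ 0.4708 -0.351 ] 0.1084 175.2
K [ 0.5324 -0.2621] 0.1085 115.3
C [ 0.57878257 -0.36016188]
top [ 0.5331 -0.2601  0.09  ] [216.5 251.7]
side [ 0.5331 -0.2601  0.09  ] [328.3 294.2]
top [ 0.5331 -0.2601  0.048 ] [219.6 252. ]
side [ 0.5331 -0.2601  0.048 ] [327.8 321.8]
[ 0.5344 -0.2619  0.0894] [ 0.5334 -0.262   0.0894]
th 114.55897099228181 end 54.558970992281814 [ 0.64256769 -0.27054348]
```

>>> move_arm([
  {"x": 0.05,"y": -0.016,"wz": -10,"hand": 0.7},
  {"x": 0.1,"y": -0.033,"wz": -20,"hand": 0.7},
  {"x": 0.15,"y": -0.05,"wz": -30,"hand": 0.7},
  {"x": 0.2,"y": -0.066,"wz": -40,"hand": 0.7},
  {"x": 0.25,"y": -0.083,"wz": -50,"hand": 0.7},
  {"x": 0.3,"y": -0.1,"wz": -60,"hand": 0.7},
  {"x": 0.35,"y": -0.116,"wz": -70,"hand": 0.7},
  {"x": 0.4,"y": -0.132,"wz": -80,"hand": 0.7},
], grip_force=20)

```text
schema error: expected keys x, y, z, wx, wy, wz, hand
```

```bash
cat >> h.py <<'E'
def togo(x,y,z,yawdeg):
    from scipy.spatial.transform import Rotation as Ro
    s=monitor.observe(); R=Ro.from_euler("xyz",s["tool_rot"]); T=Ro.from_euler("xyz",[np.pi,0,np.radians(yawdeg)])
    print("t",s["time"],"pos",s["tool_pos"].round(4),"rot",np.degrees(s["tool_rot"]).round(2),"F",s["contact_force"].round(1),"open",round(s["opening"],4))
    print("d",R.inv().apply(np.array([x,y,z])-s["tool_pos"]).round(4),"w",np.degrees((R.inv()*T).as_rotvec()).round(2))
E
python3 -c "from h import *; togo(.533,-.261,.15,115)"
```

```text
t 0.1 pos [ 0.1155 -0.5118  0.2261] rot [-1.7992e+02 -1.0000e-02  1.2710e+01] F [-1.4  0.2 -0.6] open 0.0918
d [ 0.4624 -0.1527  0.0764] w [-5.0000e-02 -8.0000e-02 -1.0229e+02]
```

All keys are needed.

>>> move_arm([
  {"x": 0.05,"y": -0.016,"z": 0,"wx": 0,"wy": 0,"wz": -10,"hand": 0.7},
  {"x": 0.1,"y": -0.033,"z": 0,"wx": 0,"wy": 0,"wz": -20,"hand": 0.7},
  {"x": 0.15,"y": -0.05,"z": 0,"wx": 0,"wy": 0,"wz": -30,"hand": 0.7},
  {"x": 0.2,"y": -0.066,"z": 0,"wx": 0,"wy": 0,"wz": -40,"hand": 0.7},
  {"x": 0.25,"y": -0.083,"z": 0,"wx": 0,"wy": 0,"wz": -50,"hand": 0.7},
  {"x": 0.3,"y": -0.1,"z": 0,"wx": 0,"wy": 0,"wz": -60,"hand": 0.7},
  {"x": 0.35,"y": -0.116,"z": 0,"wx": 0,"wy": 0,"wz": -70,"hand": 0.7},
  {"x": 0.4,"y": -0.132,"z": 0,"wx": 0,"wy": 0,"wz": -80,"hand": 0.7},
], grip_force=20)

```text
time: 1.1
tool_pos: [0.4779, -0.2942, 0.2264]
tool_rot: [-3.141, -0.0, 1.624]
contact_force: [0.5, -0.5, 0.1]
opening: 0.064
```

```bash
python3 -c "from h import *; togo(.533,-.261,.15,115)"
```

```text
t 1.1 pos [ 0.4779 -0.2942  0.2264] rot [-1.7997e+02 -1.0000e-02  9.3040e+01] F [ 0.5 -0.5  0.1] open 0.064
d [0.0302 0.0568 0.0764] w [-3.000e-02 -2.000e-02 -2.196e+01]
```

>>> move_arm([
  {"x": 0.01,"y": 0.019,"z": 0.01,"wx": 0,"wy": 0,"wz": -8,"hand": 0.7},
  {"x": 0.02,"y": 0.038,"z": 0.03,"wx": 0,"wy": 0,"wz": -16,"hand": 0.7},
  {"x": 0.03,"y": 0.057,"z": 0.055,"wx": 0,"wy": 0,"wz": -22,"hand": 0.7},
  {"x": 0.03,"y": 0.057,"z": 0.076,"wx": 0,"wy": 0,"wz": -22,"hand": 0.7},
  {"x": 0.03,"y": 0.057,"z": 0.076,"wx": 0,"wy": 0,"wz": -22,"hand": 0.7},
])

```text
time: 1.72
tool_pos: [0.5312, -0.2618, 0.1486]
tool_rot: [-3.139, -0.004, 2.002]
contact_force: [0.2, 0.2, 0.5]
opening: 0.0643
```

```bash
python3 - <<'E'
from h import *
togo(.533,-.261,.053,115)
b=viewer.read_camera("side")[:,:,::-1]; a=viewer.read_camera("top")[:,:,::-1]
cv2.imwrite("pics/near.png",np.hstack([cv2.resize(a[160:300,150:300],(400,373)),cv2.resize(b[200:340,260:410],(400,373))]))
E
```

```text
t 1.725 pos [ 0.5312 -0.2618  0.1486] rot [-179.85   -0.23  114.73] F [0.2 0.2 0.5] open 0.0643
d [-0.0004  0.0022  0.0956] w [-0.15 -0.23 -0.27]
```

View pics/near.png

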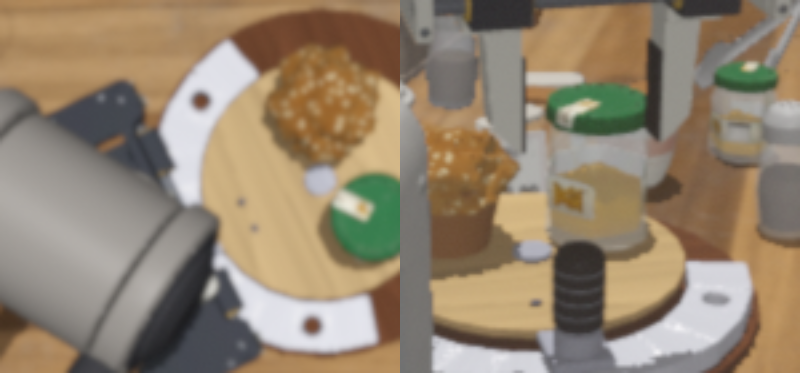

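>>> move_arm([
  {"x": 0,"y": 0.002,"z": 0.03,"wx": 0,"wy": 0,"wz": 0,"hand": 0.7},
  {"x": 0,"y": 0.002,"z": 0.06,"wx": 0,"wy": 0,"wz": 0,"hand": 0.7},
  {"x": 0,"y": 0.002,"z": 0.08,"wx": 0,"wy": 0,"wz": 0,"hand": 0.7},
  {"x": 0,"y": 0.002,"z": 0.094,"wx": 0,"wy": 0,"wz": 0,"hand": 0.7},
  {"x": 0,"y": 0.002,"z": 0.094,"wx": 0,"wy": 0,"wz": 0,"hand": 0.7},
  {"x": 0,"y": 0.002,"z": 0.094,"wx": 0,"wy": 0,"wz": 0,"hand": 0.7},
])

```text
time: 2.58
tool_pos: [0.5346, -0.2624, 0.0579]
tool_rot: [3.141, 0.002, 2.002]
contact_force: [0.9, -0.1, -0.1]
opening: 0.0642
```

```bash
python3 - <<'E'
from h import *
togo(.533,-.261,.053,115)
b=viewer.read_camera("side")[:,:,::-1]
cv2.imwrite("pics/near2.png",cv2.resize(b[220:370,230:430],(800,600)))
E
```

```text
t 2.575 pos [ 0.5346 -0.2624  0.0579] rot [1.7994e+02 1.0000e-01 1.1470e+02] F [ 0.9 -0.1 -0.1] open 0.0642
d [ 0.002  -0.0009  0.0049] w [ 0.06  0.1  -0.3 ]
```

View pics/near2.png

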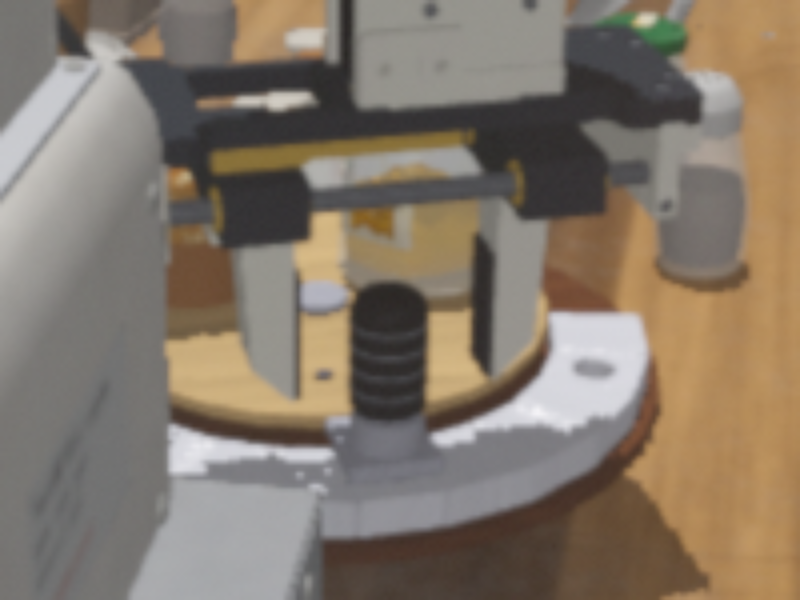

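>>> move_arm([
  {"x": 0.001,"y": 0,"z": 0.004,"wx": 0,"wy": 0,"wz": 0,"hand": 0.7},
  {"x": 0.001,"y": 0,"z": 0.004,"wx": 0,"wy": 0,"wz": 0,"hand": 0},
  {"x": 0.001,"y": 0,"z": 0.004,"wx": 0,"wy": 0,"wz": 0,"hand": 0},
  {"x": 0.001,"y": 0,"z": 0.004,"wx": 0,"wy": 0,"wz": 0,"hand": 0},
  {"x": 0.001,"y": 0,"z": 0.004,"wx": 0,"wy": 0,"wz": 0,"hand": 0},
  {"x": 0.001,"y": 0,"z": 0.004,"wx": 0,"wy": 0,"wz": 0,"hand": 0},
  {"x": 0.001,"y": 0,"z": 0.004,"wx": 0,"wy": 0,"wz": 0,"hand": 0},
  {"x": 0.001,"y": 0,"z": 0.004,"wx": 0,"wy": 0,"wz": 0,"hand": 0},
], grip_force=30)

```text
time: 3.62
tool_pos: [0.5337, -0.261, 0.0528]
tool_rot: [3.142, 0.0, 2.002]
contact_force: [0.5, -0.0, -0.1]
opening: 0.0262
```

```bash
python3 -c "from h import *; togo(.533,-.261,.053,115)"
```

```text
t 3.625 pos [ 0.5337 -0.261   0.0528] rot [1.8000e+02 1.0000e-02 1.1471e+02] F [ 0.5 -0.  -0.1] open 0.0262
d [ 0.0002 -0.0006 -0.0002] w [ 0.    0.01 -0.29]
```

>>> move_arm([
  {"x": 0,"y": 0,"z": -0.004,"wx": 0,"wy": 0,"wz": 0,"hand": 0},
  {"x": 0,"y": 0,"z": -0.008,"wx": 0,"wy": 0,"wz": 0,"hand": 0},
  {"x": 0,"y": 0,"z": -0.012,"wx": 0,"wy": 0,"wz": 0,"hand": 0},
  {"x": 0,"y": 0,"z": -0.015,"wx": 0,"wy": 0,"wz": 0,"hand": 0},
  {"x": 0,"y": 0,"z": -0.018,"wx": 0,"wy": 0,"wz": 0,"hand": 0},
  {"x": 0,"y": 0,"z": -0.018,"wx": 0,"wy": 0,"wz": 0,"hand": 0},
])

```text
time: 4.38
tool_pos: [0.5335, -0.261, 0.0708]
tool_rot: [-3.141, 0.0, 2.002]
contact_force: [1.6, 0.0, -7.0]
opening: 0.0263
```

```bash
python3 - <<'E'
from h import *
togo(.533,-.261,.071,115)
b=viewer.read_camera("side")[:,:,::-1]
cv2.imwrite("pics/lift.png",cv2.resize(b[220:370,230:430],(800,600)))
# arc plan in tool frame: chord points about C
s=monitor.observe(); P=s["tool_pos"][:2]; C=np.array([.5788,-.3602]); r=P-C
print("r",np.hypot(*r),np.degrees(np.arctan2(r[1],r[0])))
E
```

```text
t 4.375 pos [ 0.5335 -0.261   0.0708] rot [-179.99    0.    114.71] F [ 1.6  0.  -7. ] open 0.0263
d [ 0.0002 -0.0005 -0.0002] w [-0.01  0.   -0.29]
r 0.1090763204541104 114.517513921818
```

View pics/lift.png

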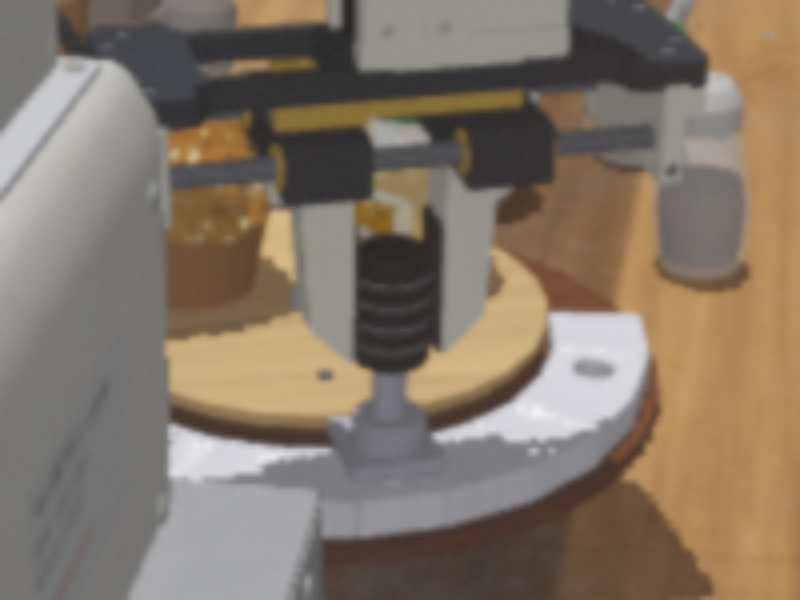

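>>> move_arm([
  {"x": 0,"y": 0.0019,"z": 0,"wx": 0,"wy": 0,"wz": 1,"hand": 0},
  {"x": -0.0002,"y": 0.0057,"z": 0,"wx": 0,"wy": 0,"wz": 3,"hand": 0},
  {"x": -0.0005,"y": 0.0105,"z": 0,"wx": 0,"wy": 0,"wz": 5.5,"hand": 0},
  {"x": -0.0011,"y": 0.0152,"z": 0,"wx": 0,"wy": 0,"wz": 8,"hand": 0},
  {"x": -0.002,"y": 0.0209,"z": 0,"wx": 0,"wy": 0,"wz": 11,"hand": 0},
  {"x": -0.0033,"y": 0.0265,"z": 0,"wx": 0,"wy": 0,"wz": 14,"hand": 0},
  {"x": -0.0048,"y": 0.032,"z": 0,"wx": 0,"wy": 0,"wz": 17,"hand": 0},
  {"x": -0.0066,"y": 0.0375,"z": 0,"wx": 0,"wy": 0,"wz": 20,"hand": 0},
])

```text
time: 5.42
tool_pos: [0.5703, -0.2513, 0.0704]
tool_rot: [-3.141, -0.0, 1.651]
contact_force: [-0.4, -1.4, -6.7]
opening: 0.0262
```

```bash
cat >> h.py <<'E'
def polar():
    s=monitor.observe(); r=s["tool_pos"][:2]-[.5788,-.3602]
    print("r",np.hypot(*r).round(4),"ang",np.degrees(np.arctan2(r[1],r[0])).round(2),"yaw",np.degrees(s["tool_rot"][2]).round(2),"z",s["tool_pos"][2].round(4),"F",s["contact_force"].round(1),"T",s["torque"].round(2),"open",round(s["opening"],4))
E
python3 -c "from h import *; polar()"
```

```text
r 0.1093 ang 94.44 yaw 94.58 z 0.0704 F [-0.4 -1.4 -6.7] T [-0.39 -0.26  0.08] open 0.0262
```

Going well with low forces; continue.

>>> move_arm([
  {"x": -0.0001,"y": 0.0048,"z": 0,"wx": 0,"wy": 0,"wz": 2.5,"hand": 0},
  {"x": -0.0004,"y": 0.0096,"z": 0,"wx": 0,"wy": 0,"wz": 5,"hand": 0},
  {"x": -0.0009,"y": 0.0143,"z": 0,"wx": 0,"wy": 0,"wz": 7.5,"hand": 0},
  {"x": -0.0017,"y": 0.019,"z": 0,"wx": 0,"wy": 0,"wz": 10,"hand": 0},
  {"x": -0.0026,"y": 0.0238,"z": 0,"wx": 0,"wy": 0,"wz": 12.5,"hand": 0},
  {"x": -0.0037,"y": 0.0284,"z": 0,"wx": 0,"wy": 0,"wz": 15,"hand": 0},
  {"x": -0.0051,"y": 0.033,"z": 0,"wx": 0,"wy": 0,"wz": 17.5,"hand": 0},
  {"x": -0.0066,"y": 0.0375,"z": 0,"wx": 0,"wy": 0,"wz": 20,"hand": 0},
])

```text
time: 6.42
tool_pos: [0.608, -0.2547, 0.0701]
tool_rot: [-3.14, 0.0, 1.302]
contact_force: [-0.2, -1.9, -6.1]
opening: 0.0264
```

>>> move_arm([
  {"x": -0.0001,"y": 0.0048,"z": 0,"wx": 0,"wy": 0,"wz": 2.5,"hand": 0},
  {"x": -0.0004,"y": 0.0096,"z": 0,"wx": 0,"wy": 0,"wz": 5,"hand": 0},
  {"x": -0.0009,"y": 0.0143,"z": 0,"wx": 0,"wy": 0,"wz": 7.5,"hand": 0},
  {"x": -0.0017,"y": 0.019,"z": 0,"wx": 0,"wy": 0,"wz": 10,"hand": 0},
  {"x": -0.0026,"y": 0.0238,"z": 0,"wx": 0,"wy": 0,"wz": 12.5,"hand": 0},
  {"x": -0.0037,"y": 0.0284,"z": 0,"wx": 0,"wy": 0,"wz": 15,"hand": 0},
  {"x": -0.0048,"y": 0.032,"z": 0,"wx": 0,"wy": 0,"wz": 17,"hand": 0},
  {"x": -0.0054,"y": 0.0338,"z": 0,"wx": 0,"wy": 0,"wz": 18,"hand": 0},
])

```text
time: 7.42
tool_pos: [0.6392, -0.2688, 0.0702]
tool_rot: [-3.14, 0.0, 0.989]
contact_force: [-1.2, -0.9, -6.6]
opening: 0.0267
```

```bash
python3 -c "from h import *; polar()
cv2.imwrite('pics/turn.png',np.hstack([cv2.resize(viewer.read_camera('top')[150:300,190:340,::-1],(400,400)),cv2.resize(viewer.read_camera('side')[215:365,240:390,::-1],(400,400))]))"
```

```text
r 0.1095 ang 56.52 yaw 56.64 z 0.0702 F [-1.2 -0.9 -6.6] T [-0.23  0.04  0.11] open 0.0267
```

View pics/turn.png

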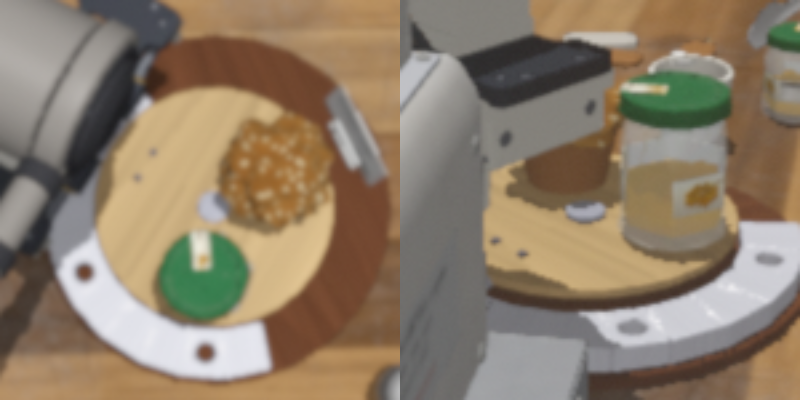

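>>> move_arm([
  {"x": 0,"y": 0.0019,"z": 0,"wx": 0,"wy": 0,"wz": 1,"hand": 0},
  {"x": -0.0001,"y": 0.0038,"z": 0,"wx": 0,"wy": 0,"wz": 2,"hand": 0},
  {"x": -0.0001,"y": 0.0038,"z": 0,"wx": 0,"wy": 0,"wz": 2,"hand": 0},
  {"x": -0.0001,"y": 0.0038,"z": 0.003,"wx": 0,"wy": 0,"wz": 2,"hand": 0},
  {"x": -0.0001,"y": 0.0038,"z": 0.006,"wx": 0,"wy": 0,"wz": 2,"hand": 0},
  {"x": -0.0001,"y": 0.0038,"z": 0.008,"wx": 0,"wy": 0,"wz": 2,"hand": 0},
  {"x": -0.0001,"y": 0.0038,"z": 0.01,"wx": 0,"wy": 0,"wz": 2,"hand": 0},
  {"x": -0.0001,"y": 0.0038,"z": 0.01,"wx": 0,"wy": 0,"wz": 2,"hand": 0},
])

```text
time: 8.52
tool_pos: [0.6425, -0.2711, 0.0606]
tool_rot: [-3.141, 0.0, 0.955]
contact_force: [-1.7, -1.5, -5.8]
opening: 0.0264
```

```bash
python3 -c "from h import *; polar()"
```

```text
r 0.1095 ang 54.41 yaw 54.71 z 0.0606 F [-1.7 -1.5 -5.8] T [-0.19  0.22 -0.03] open 0.0264
```

>>> move_arm([
  {"x": 0,"y": 0,"z": 0.002,"wx": 0,"wy": 0,"wz": 0,"hand": 0},
  {"x": 0,"y": 0,"z": 0.004,"wx": 0,"wy": 0,"wz": 0,"hand": 0},
  {"x": 0,"y": 0,"z": 0.006,"wx": 0,"wy": 0,"wz": 0,"hand": 0},
  {"x": 0,"y": 0,"z": 0.0075,"wx": 0,"wy": 0,"wz": 0,"hand": 0},
  {"x": 0,"y": 0,"z": 0.0075,"wx": 0,"wy": 0,"wz": 0,"hand": 0},
])

```text
time: 9.15
tool_pos: [0.6427, -0.2711, 0.0531]
tool_rot: [3.142, 0.0, 0.955]
contact_force: [-0.8, -2.2, -4.1]
opening: 0.0262
```

```bash
python3 -c "from h import *; polar()"
```

```text
r 0.1096 ang 54.37 yaw 54.71 z 0.0531 F [-0.8 -2.2 -4.1] T [-0.28  0.23 -0.07] open 0.0262
```

>>> move_arm([
  {"x": 0,"y": 0,"z": 0,"wx": 0,"wy": 0,"wz": 0,"hand": 0.4},
  {"x": 0,"y": 0,"z": 0,"wx": 0,"wy": 0,"wz": 0,"hand": 0.7},
  {"x": 0,"y": 0,"z": 0,"wx": 0,"wy": 0,"wz": 0,"hand": 0.7},
  {"x": 0,"y": 0,"z": 0,"wx": 0,"wy": 0,"wz": 0,"hand": 0.7},
  {"x": 0,"y": 0,"z": 0,"wx": 0,"wy": 0,"wz": 0,"hand": 0.7},
  {"x": 0,"y": 0,"z": -0.02,"wx": 0,"wy": 0,"wz": 0,"hand": 0.7},
  {"x": 0,"y": 0,"z": -0.05,"wx": 0,"wy": 0,"wz": 0,"hand": 0.7},
  {"x": 0,"y": 0,"z": -0.1,"wx": 0,"wy": 0,"wz": 0,"hand": 0.7},
])

```text
time: 10.15
tool_pos: [0.6416, -0.2706, 0.1522]
tool_rot: [-3.137, 0.0, 0.955]
contact_force: [0.2, 0.3, 0.5]
opening: 0.0639
```

>>> move_arm([
  {"x": -0.02,"y": 0.0,"z": -0.04,"wx": 0,"wy": 0,"wz": 0,"hand": 0.7},
  {"x": -0.06,"y": -0.04,"z": -0.06,"wx": 0,"wy": 0,"wz": 0,"hand": 0.7},
  {"x": -0.1,"y": -0.08,"z": -0.06,"wx": 0,"wy": 0,"wz": 0,"hand": 0.7},
  {"x": -0.14,"y": -0.1,"z": -0.06,"wx": 0,"wy": 0,"wz": 0,"hand": 0.7},
  {"x": -0.18,"y": -0.1,"z": -0.06,"wx": 0,"wy": 0,"wz": 0,"hand": 0.7},
  {"x": -0.22,"y": -0.1,"z": -0.06,"wx": 0,"wy": 0,"wz": 0,"hand": 0.7},
  {"x": -0.22,"y": -0.1,"z": -0.06,"wx": 0,"wy": 0,"wz": 0,"hand": 0.7},
  {"x": -0.22,"y": -0.1,"z": -0.06,"wx": 0,"wy": 0,"wz": 0,"hand": 0.7},
])

```text
time: 11.15
tool_pos: [0.4341, -0.3926, 0.2132]
tool_rot: [3.142, -0.0, 0.954]
contact_force: [0.8, -0.3, 0.9]
opening: 0.0643
```

```bash
python3 - <<'E'
from h import *
polar()
cv2.imwrite('pics/end.png',np.hstack([cv2.resize(viewer.read_camera('top')[150:300,190:340,::-1],(400,400)),cv2.resize(viewer.read_camera('side')[215:365,240:390,::-1],(400,400))]))
C=np.array([.5788,-.3602]);a=np.radians(54.5)
for z in(.09,.102): print(z,proj("top",[*(C+.11*np.array([np.cos(a),np.sin(a)])),z]),proj("side",[*(C+.11*np.array([np.cos(a),np.sin(a)])),z]))
E
```

```text
r 0.1483 ang -167.39 yaw 54.69 z 0.2132 F [ 0.8 -0.3  0.9] T [-0.01 -0.01 -0.01] open 0.0643
0.09 [220.70637393 194.09427377] [252.17643739 283.62898837]
0.102 [219.82152772 193.37771232] [251.84455071 275.76759817]
```

View pics/end.png

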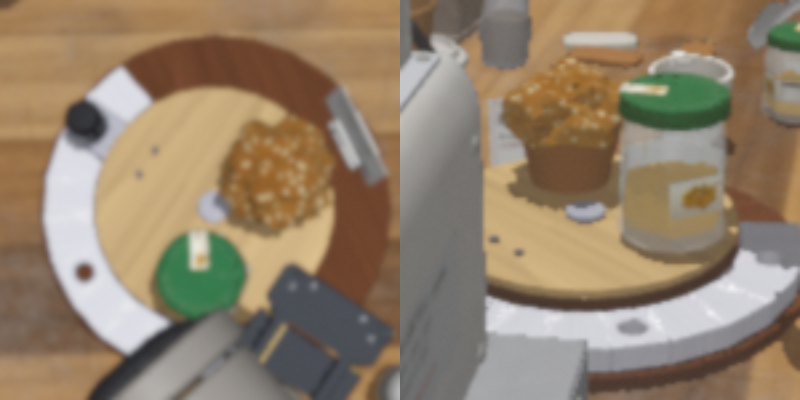

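```bash
python3 -c "from h import *; print(robot.hand_in())"
```

```text
the job is handed in; nothing more can be done
None
```

The stand is turned: I pulled the pin up by its knob, swung the deck 60° clockwise and lowered the pin into the next hole. I then let go, backed the arm clear and handed in at about 11 s.

- **Pin:** I raised it 18 mm to turn. I then lowered it to within 0.3 mm of its starting height, with about 4 N of spring force still on the gripper, so it was in the hole before I let go. In the last pictures the side camera's view of the knob is blocked by the register. The last 0.3 mm is therefore inferred: the knob sits over the hole in the top view, but that view cannot show height this finely.
- **Muffin and jar:** Both stand upright on the deck, with the muffin in line between the pivot and the card.
- **Forces:** Every wrist reading I took stayed at or below about 7 N, and no check failed.

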